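# Seat the picture cell in the lantern lamp

### The job

Put the picture cell into the well of the picture lamp so that its two clear faces look along the light path, one at the LED head and one at the lens, holding it only by its ribbed sides. Press it gently down past the spring pad until it is felt to bear firmly on the cushioned seat hidden in the well, without overloading the glass, then let go and leave it standing there upright. Leave the other things on the shelf where they are.

Things in the scene. Friction and masses are not known exactly. Their poses are not given: they have to be found in the camera images.
- cell: Picture cell: upright square glass block in a white plastic frame, 34 x 34 x 100 mm, loose on the shelf, 125 to 235 g. Its +x and -x faces are the smooth clear panes (24 mm wide, 12 to 90 mm above the underside), not to be touched by fingers; its +y and -y faces have upright ribs, to be held there. The lower 5 mm tapers in by 2.5 mm all round. Origin: centre of the underside, z up.
- cell_top (a point): Top of the cell, 104 mm above its underside: the middle of a bar 34 x 8 x 4 mm on its cap that runs along the cell's x axis, from clear face to clear face.
- lamp: Picture lamp, fixed: white base block 160 (x) x 96 (y) x 55 mm high, LED head at its -x end, lens barrel at its +x end, both up to 100 mm above the shelf with 66 mm free between them. Light runs along its x axis, 78 mm above the shelf. The cell may stand either way round along it; a quarter turn out also fits the well but is wrong. Origin: centre of the underside, z up.
- well (a point): Centre of the mouth of the lamp's square well, in the top of the base between LED head and lens, 55 mm above the shelf. The well is 37 x 37 mm inside, its sides along the lamp's x and y, with a 3 mm chamfer round the mouth.
- pad_spot (a point): Tip of a round steel spring pad that stands 5 mm out of the well's -y wall, from 4 to 14 mm below the mouth. It yields, pressing the cell towards the +y wall with 3 to 5 N, so that the cell drags with about 1 to 7 N on its way down and does not drop.
- shaft (a point): A fixed point on the well's axis, 34 mm below the mouth: NOT the seat. The seat is on a height stop left anywhere from 21 to 47 mm below the mouth; unmeasured, so feel for it. It is a cushion on a spring of 2.5 N/mm (1 N preload), 4 mm travel, then hard. The cell is seated once it has borne on it with over 5 N for 0.15 s; over 20 N on it breaks the glass. Let go, the cell stays on the cushion.
- tin: Bystander: red tin mooncake box, 156 x 156 x 60 mm, closed. Origin: centre of the underside.
- cups: Bystander: two stacked white tea cups, 66 mm across and 66 mm high together. Origin: centre of the underside.
- canister: Bystander: steel tea canister with a screw-top lid, 73 mm across, 100 mm high. Origin: centre of the underside.
- folded: Bystander: white plastic lantern folded flat, a disc 150 mm across and 26 mm high. Origin: centre of the underside.
Not all that is in view belongs to the job. Of the things like the cell, leave any that is purple; of the rest the smaller one is meant.

How it is judged:
By the outcome, as a careful person would: the job done as asked, in the order asked, and still so for the second after the job is handed in, with the robot touching nothing.
It also fails if it takes over 58 s, if anything falls off the work surface, if the arm or the gripper's body presses on something with over 40 N, if the wrist force passes 120 N, or if a joint passes its speed limit or range.

### The arm

A 6-joint arm with a two-finger parallel gripper is mounted at the origin on the work surface. World frame = base frame: x ahead of the robot, y to its left, z up, the work surface at z = 0. Lengths are in mm, angles in rad, forces in N, time in s.
With the tool pointing down it reaches from about 300 to 775 mm from the base axis. Payload 14.6 kg.
Tool frame: the origin (TCP) lies between the finger pads; the fingertips stand 25 mm ahead of it and the grasp point (between the pads) lies 6 mm ahead of it; z points along the fingers, y is the line along which they close (so a half turn about z gives the same grasp; the last joint's range is limited). The gripper opens to 94 mm and grips with 3 to 60 N. Pads are 16 mm wide; open, the fingers measure 119 mm over their backs; the gripper's body (75 mm by 177 mm) begins 78 mm behind the grasp point.
Start: joints at [-0.067, 0.3, 1.521, -0, 1.321, -0.067], TCP at [549.99, -0.002, 230.446] pointing down, gripper open.
Joint ranges: [-3.03, 3.03], [-0.79, 2.21], [0.23, 2.52], [-1.04, 4.18], [0, 3.07], [-2.55, 2.55]. Speed limits (rad/s): [2.22, 2.22, 2.57, 3.14, 3.14, 3.14].

### API

Orientations are given as [roll, pitch, yaw] about the fixed x, y, z axes, in that order (R = Rz(yaw) Ry(pitch) Rx(roll)).
In Python, from cell import manip gives the robot as it stands. The module is installed in compiled form; this text tells all that it offers.
- The arm moves only by the tool step_arm, never from a script. Its argument "series" is one flat list of numbers, 5 for each row, row after row: the shift along the world's x, y, z in mm, then the turn about the world's z in rad, then the closure, from 0 (fully open) to 1 (shut). In form: [dx, dy, dz, spin, jaw, dx, dy, dz, spin, jaw, ...]. A call has 1 to 20 rows; each row shifts and turns the commanded pose from where the row before left it; what a row does not reach is not made up. A row lasts 1/8 s, in which the tool goes at most 62.5 mm and 10.7 degrees, less where a joint would pass 70% of its speed; a pose out of reach is approached as far as the arm can. A call is refused whole if a number of a shift passes 62.5 or a number of a turn 0.188, either way. A call with a gripper value outside its range is refused whole. The fingers move at their own pace and stop on an object; "squeeze" is the grip in N (left out, the last holds). Time passes only in rows, so rows that do not move let the fingers close. It gives the time, the measured TCP pose, the force, the opening and the grip force at its end, in the units of the state.
- manip.read_state(): the state, without advancing time (a new reading comes with each control period).
- manip.camera(name): name is "scene" or "side" or "wrist"; returns (picture, depth): 400x640x3 uint8, blue, green, red; 400x640 float32, mm along the optical axis (not along the pixel's ray), 0 where there is no reading.
- manip.camera_info(name): a dict with "fovy" (degrees; the focal length in pixels is half the picture's height over the tangent of half this angle, whatever the lens; pixels are square), "cx", "cy" (the principal point, pixels), "eye" and "orientation" of the camera in the world. Camera axes: x right, y down, z forward; pixel columns grow to the right and rows downward; lengths in mm; the calibration is good to about 2 mm. A picture is of the moment at which its call begins: read the wrist's pose just before it. camera_info takes no time and is no camera call; for the wrist camera it gives the pose at the moment of the call.
- manip.sign_off(): hands the job in; it is judged then, once.
The state is a dict: "clock": time; "joints": joint angles; "qd": joint speeds; "effort": joint torques, N m; "eef_pos": TCP position; "eef_rot": TCP orientation; "wrist_force": force on the tool from outside, world axes, zero at the start; "moment": the same for the moment, N m; "finger_gap": finger opening in mm; "finger_force": force on a finger pad.
Only numpy, scipy, OpenCV 4.12 (cv2) and the standard library are available. Lean on these libraries where they do the work, as an engineer would, in place of code of your own. Each camera call takes 0.05 s, during which the arm holds its last target. There are 200 camera calls.

## Working session

There is one attempt and no reset: what is moved stays moved. The work goes in short steps, Python scripts to look and compute and a tool call to move; the robot and the scene stay as the last step left them, time stands still between calls to the robot, and variables do not carry over. Pictures are saved under pics/ and viewed, at most 10 in all, crops included, and the job is handed in when it is done.

Besides the shell and the picture viewer there is one more tool, called after "Emit:" as name(argument=value, ...) on one line, values as JSON. step_arm: Moves the arm, as the interface text tells. Its arguments: {"type":"object","properties":{"series":{"type":"array"},"squeeze":{"type":"number"}},"required":["series"]}

```bash
mkdir -p pics
cat > h.py <<'E'
import numpy as np, cv2
from scipy.spatial.transform import Rotation as R
from cell import manip
def grab(n):
    i=manip.camera_info(n); p,d=manip.camera(n); np.savez(''+n+'.npz',p=p,d=d,i=np.array([i],dtype=object)); return p,d,i
def load(n):
    z=np.load(''+n+'.npz',allow_pickle=True); return z['p'],z['d'],z['i'][0]
def rot(i):
    o=np.array(i['orientation'],float)
    return o if o.shape==(3,3) else R.from_euler('xyz',o).as_matrix()
def pt(i,d,u,v,z=None):
    f=200/np.tan(np.radians(i['fovy'])/2); r=np.array([(u-i['cx'])/f,(v-i['cy'])/f,1.])
    e=np.array(i['eye']); w=rot(i)@r
    return e+w*d if z is None else e+w*(z-e[2])/w[2]
def cloud(i,d):
    f=200/np.tan(np.radians(i['fovy'])/2); v,u=np.mgrid[:400,:640]
    c=np.stack([(u-i['cx'])/f*d,(v-i['cy'])/f*d,d],-1); return c@rot(i).T+np.array(i['eye'])
E
python3 - <<'E'
from h import *
for n in('scene','side'):
    p,d,i=grab(n); print(n,i); cv2.imwrite(f'pics/{n}.png',p)
print(manip.read_state())
E
```

```text
scene {'fovy': 48.4930733948724, 'cx': 319.99382100060217, 'cy': 190.81561519163486, 'eye': array([990.81870869, 779.59921076, 842.36373666]), 'orientation': array([-2.30590782,  0.00584534,  2.6113053 ])}
side {'fovy': 49.89609851975059, 'cx': 328.14909077760103, 'cy': 198.43939096769884, 'eye': array([ 503.61481358, -765.1793371 , 1034.59693574]), 'orientation': array([-2.40864001,  0.01509641, -0.10414391])}
{'clock': 0.1, 'joints': array([-6.66178231e-02,  3.00418113e-01,  1.52154295e+00, -3.19290004e-06,
        1.32067045e+00, -6.66039921e-02]), 'qd': array([-4.52289246e-05, -5.89275003e-04, -1.99741599e-03, -1.07925867e-04,
       -1.94649724e-03, -2.26818599e-04]), 'effort': array([ 1.84928511e-03, -5.32644153e+01, -3.53284299e+01,  7.10431044e-02,
        2.34944851e-02, -7.30603051e-05]), 'eef_pos': array([5.49787567e+02, 6.75102997e-04, 2.29931502e+02]), 'eef_rot': array([-3.14055589e+00, -6.60553543e-05,  1.57078325e+00]), 'wrist_force': array([-0.29609667,  0.34563031,  0.69597791]), 'moment': array([ 0.04188077, -0.01298726,  0.03349352]), 'finger_force': 0.0, 'finger_gap': 94.11013165901308}
```

View pics/scene.png

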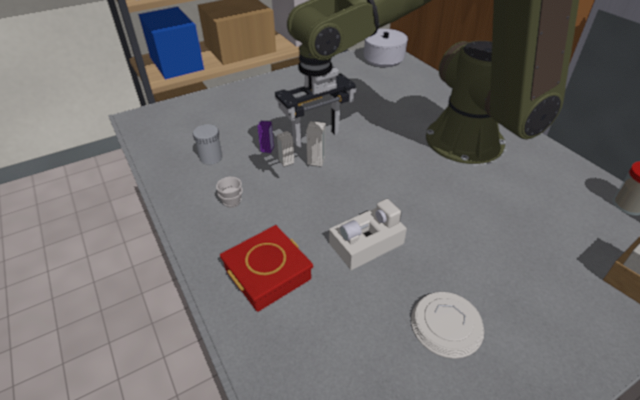

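View pics/side.png

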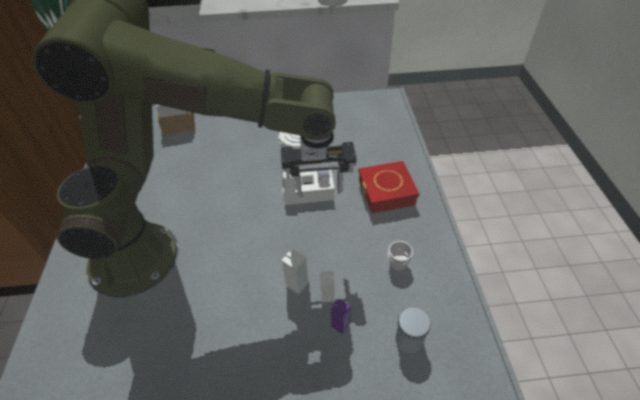

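The scene view has three cell-like things: purple (265,137), white (285,148) and a taller white (315,143). In the side view they are purple (340,315), white (327,287) and taller white (295,270). The lamp is at (368,235) in the scene view. The middle white one looks smaller, so I'll check it in a close crop and measure it.

Run:
```python
from h import *
p,d,i=load('scene'); q,e,j=load('side')
a=cv2.resize(p[110:180,245:345],(800,560),interpolation=cv2.INTER_CUBIC)
b=cv2.resize(q[240:340,270:370],(560,560),interpolation=cv2.INTER_CUBIC)
cv2.imwrite('pics/c1.png',cv2.resize(np.hstack([a,b]),(800,330)))
# top-down height map from both clouds
for n,dd,ii in(('scene',d,i),('side',e,j)):
    c=cloud(ii,dd).reshape(-1,3); c=c[(dd.ravel()>0)]
    m=(c[:,2]>15)&(c[:,2]<140)&(c[:,0]>300)&(c[:,0]<900)&(c[:,1]>-500)&(c[:,1]<500); c=c[m]
    g=np.zeros((250,150),np.uint8)
    g[((c[:,1]+500)//4).astype(int),((c[:,0]-300)//4).astype(int)]=1
    g=cv2.morphologyEx(g,cv2.MORPH_CLOSE,np.ones((3,3)))
    k,l=cv2.connectedComponents(g)
    lab=l[((c[:,1]+500)//4).astype(int),((c[:,0]-300)//4).astype(int)]
    print(n)
    for t in range(1,k):
        s=c[lab==t]
        if len(s)>40: 
            zt=np.percentile(s[:,2],99); top=s[s[:,2]>zt-8]
            print(len(s),s.min(0).round(),s.max(0).round(),'top',top.mean(0).round(1))
```

```text
scene
822 [ 700. -367.   15.] [ 775. -293.  106.] top [ 738.1 -328.3  100.5]
401 [ 547. -299.   15.] [ 597. -251.  107.] top [ 573.7 -274.6  102. ]
429 [ 530. -214.   15.] [ 567. -169.  109.] top [ 548.9 -188.1  101.7]
727 [ 438. -177.   15.] [ 502. -112.  138.] top [ 470.7 -143.8  132.1]
580 [ 725. -143.   15.] [790. -76.  71.] top [ 755.7 -111.4   65.1]
4596 [694.  78.  15.] [864. 249.  66.] top [781.  168.3  60.7]
2967 [443. 150.  15.] [606. 252. 104.] top [503.5 202.8  98.3]
2175 [439. 405.  15.] [578. 500.  32.] top [512.1 461.8  25.1]
side
1164 [ 699. -370.   15.] [ 774. -294.  106.] top [ 735.3 -333.2  100.6]
498 [ 546. -301.   16.] [ 595. -252.  110.] top [ 569.8 -276.7  102.5]
391 [ 529. -211.   15.] [ 564. -172.  108.] top [ 546.8 -191.2  102.3]
839 [ 437. -179.   15.] [ 499. -117.  139.] top [ 467.7 -146.3  132.8]
536 [ 724. -144.   16.] [789. -75.  71.] top [ 757.6 -104.5   65.8]
2222 [690.  74.  15.] [861. 248.  68.] top [774.7 157.   61.6]
1271 [444. 148.  15.] [604. 241. 104.] top [509.7 186.4  96.7]
249 [439. 401.  15.] [511. 493.  33.] top [479.7 445.8  27.1]
```

View pics/c1.png

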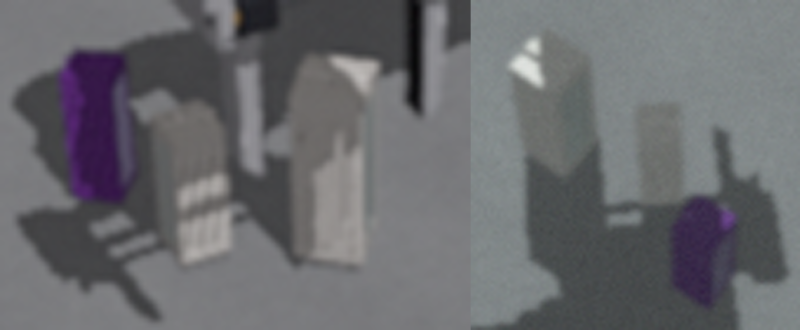

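The middle white one (34 mm wide, about 104 mm high, at 547,-190) is the cell. The other white one is 132 mm high, so it is a decoy. I'll move above the cell and look with the wrist camera.

Emit:
step_arm(series=[0, -30, 10, -0.18, 0, 0, -30, 10, -0.18, 0, 0, -30, 10, -0.18, 0, 0, -30, 0, -0.18, 0, 0, -30, 0, -0.18, 0, 0, -30, 0, -0.18, 0, 0, -10, 0, -0.18, 0, 0, 0, 0, -0.18, 0, 0, 0, 0, -0.13, 0, 0, 0, 0, 0, 0])

```text
clock: 1.35
eef_pos: [549.9, -190.0, 260.1]
eef_rot: [-3.141, 0.001, 0.002]
wrist_force: [0.2, -0.1, -0.2]
finger_gap: 94.3
finger_force: 0.0
```

Run:
```python
from h import *
s=manip.read_state();print(s['clock'],s['eef_pos'],s['eef_rot'],s['joints'])
p,d,i=grab('wrist'); print(i); cv2.imwrite('pics/w1.png',p)
```

```text
1.35 [ 549.91285994 -190.00571523  260.13765711] [-3.14137951e+00  5.10132575e-04  1.60414561e-03] [-3.95625916e-01  3.51491552e-01  1.38394698e+00 -8.20712461e-07
  1.40670699e+00  1.17356645e+00]
{'fovy': 59.08531754544773, 'cx': 322.2574209892345, 'cy': 202.54755021061965, 'eye': array([ 618.1517974 , -189.47418184,  413.44534712]), 'orientation': array([ 2.90289428e+00,  1.06587118e-03, -1.57045969e+00])}
```

View pics/w1.png

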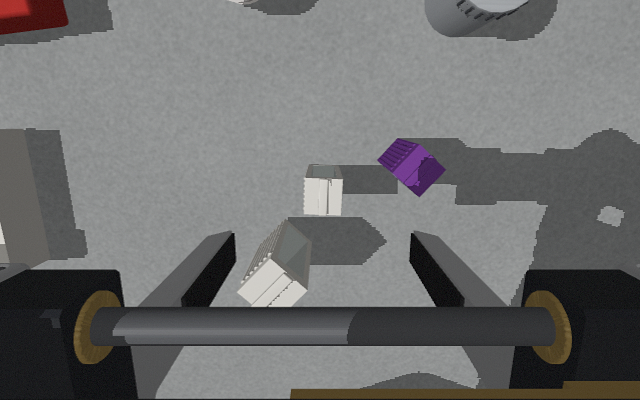

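The cell's top is at (323,195). Its cap bar runs up the picture (world x) and the ribs show on its left (+y) side, so closing along y is right. Purple is at (412,165) and the big decoy at (275,270). Next I'll crop closer to get position and yaw.

Run:
```python
from h import *
p,d,i=load('wrist')
c=p[150:230,290:370]; cv2.imwrite('pics/w2.png',cv2.resize(c,(800,800),interpolation=cv2.INTER_CUBIC)[:600] if 0 else cv2.resize(c,(600,600),interpolation=cv2.INTER_CUBIC))
C=cloud(i,d); m=np.zeros((400,640),bool); m[150:230,290:370]=1; m&=(d>0)
for lo,hi in((95,102),(102,110)):
    s=C[m&(C[...,2]>lo)&(C[...,2]<hi)]
    s=s[(s[:,1]>-225)&(s[:,1]<-160)]
    r=cv2.minAreaRect(s[:,:2].astype(np.float32)); print(len(s),s.min(0).round(1),s.max(0).round(1),np.median(s[:,2]),r)
```

```text
1090 [ 529.6 -207.1   95.1] [ 565.1 -172.3  102. ] 99.07578465403031 ((547.4443359375, -189.732177734375), (33.957820892333984, 34.40302658081055), 87.56732177734375)
298 [ 530.8 -194.3  102. ] [ 564.3 -185.3  105.1] 103.08198983558341 ((547.5113525390625, -189.7078857421875), (7.941065788269043, 33.674949645996094), 87.72493743896484)
```

View pics/w2.png

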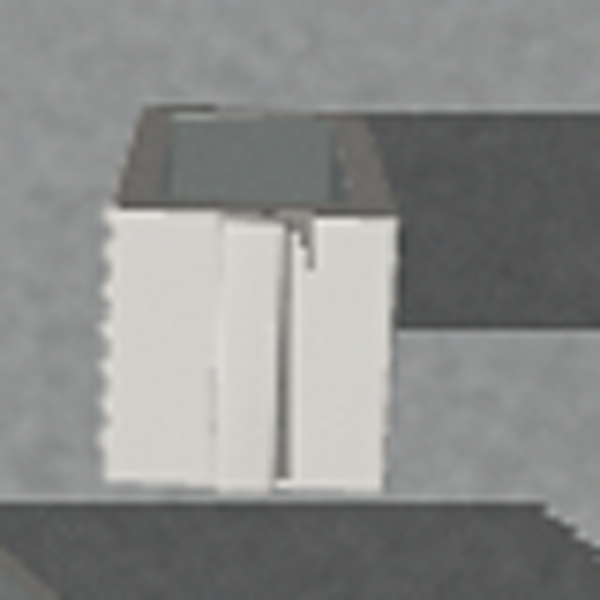

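Cell: centre (547.5, -189.7), 34 x 34 mm, cap bar 8 x 34 mm, top at 103, yaw about -0.04. All of this matches the description. I'll grip at 80 mm height (TCP z 86).

Emit:
step_arm(series=[-2.4, 0.3, 0, -0.042, 0.36, 0, 0, -10, 0, 0.36, 0, 0, -20, 0, 0.36, 0, 0, -20, 0, 0.36, 0, 0, -20, 0, 0.36, 0, 0, -20, 0, 0.36, 0, 0, -20, 0, 0.36, 0, 0, -20, 0, 0.36, 0, 0, -20, 0, 0.36, 0, 0, -14, 0, 0.36, 0, 0, -10, 0, 0.36, 0, 0, 0, 0, 0.36, 0, 0, 0, 0, 0.6, 0, 0, 0, 0, 0.8, 0, 0, 0, 0, 1, 0, 0, 0, 0, 1, 0, 0, 0, 0, 1, 0, 0, 0, 0, 1], squeeze=28)

```text
clock: 3.65
eef_pos: [547.7, -189.8, 86.8]
eef_rot: [3.141, -0.001, -0.041]
wrist_force: [-0.4, -0.1, 5.5]
finger_gap: 33.6
finger_force: 28.0
```

Emit:
step_arm(series=[0, 0, 5, 0, 1, 0, 0, 15, 0, 1, 0, 0, 25, 0, 1, 0, 0, 25, 0, 1, 0, 0, 25, 0, 1, 0, 0, 25, 0, 1, 0, 0, 25, 0, 1, 0, 0, 20, 0, 1, 0, 0, 9, 0, 1, 0, 20, 0, 0, 1, -5, 30, 0, 0, 1, -10, 40, 0, 0, 1, -15, 45, 0, 0, 1, -15, 45, 0, 0, 1, -15, 45, 0, 0, 1, -15, 45, 0, 0, 1, -15, 45, 0, 0, 1, -7, 40, 0, 0, 1, 0, 30, 0, 0, 1, 0, 5, 0, 0, 1])

```text
clock: 6.15
eef_pos: [449.5, 202.1, 259.7]
eef_rot: [3.141, 0.001, -0.039]
wrist_force: [-0.1, -0.7, -0.7]
finger_gap: 34.1
finger_force: 28.0
```

Emit:
step_arm(series=[0, 0, 0, 0, 1, 0, 0, 0, 0, 1, 0, 0, 0, 0, 1])

```text
clock: 6.52
eef_pos: [450.7, 199.7, 260.4]
eef_rot: [3.142, -0.0, -0.042]
wrist_force: [0.0, -0.3, -1.0]
finger_gap: 33.6
finger_force: 28.0
```

Run:
```python
from h import *
s=manip.read_state();print(s['clock'],s['eef_pos'],s['eef_rot'],s['wrist_force'],s['finger_gap'])
p,d,i=grab('wrist'); print(i['eye']); cv2.imwrite('pics/w3.png',p)
C=cloud(i,d); m=(d>0)&(C[...,0]>420)&(C[...,0]<640)&(C[...,1]>120)&(C[...,1]<290)
s=C[m&(abs(C[...,2]-55)<4)]; print(len(s)); r=cv2.minAreaRect(s[:,:2].astype(np.float32)); print(r, s.min(0),s.max(0),np.median(s[:,2]))
```

```text
6.525 [450.68594977 199.66556778 260.44619324] [ 3.14156103e+00 -1.82474140e-05 -4.22319937e-02] [ 0.04067136 -0.32947744 -1.00331043] 33.56417210620596
[518.77882262 197.22983947 413.82054933]
10019
((524.1574096679688, 201.6730499267578), (160.14755249023438, 96.36298370361328), 0.6767810583114624) [443.56677036 152.82639456  51.0087627 ] [604.61385329 250.75297442  57.09031243] 54.09233216020277
```

View pics/w3.png

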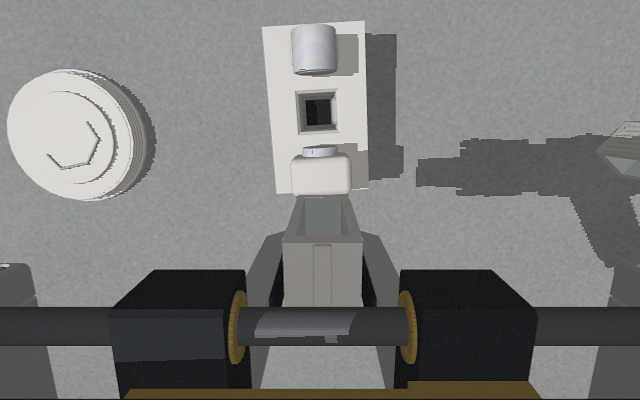

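The lamp fills (262-368, 20-195), with the well mouth near (317,111) and the LED head towards the robot. The held cell is at (322,270), its clear pane facing +x. I'll measure the well and the held cell in this same picture.

Run:
```python
from h import *
p,d,i=load('wrist')
c=p[80:140,285:350]; cv2.imwrite('pics/w4.png',cv2.resize(c,(650,600),interpolation=cv2.INTER_CUBIC))
C=cloud(i,d); 
# held cell bits
m=(d>0)&(C[...,2]>255)&(C[...,2]<300)&(abs(C[...,0]-451)<30)&(abs(C[...,1]-200)<18.5)
s=C[m]; 
h=np.histogram(s[:,2],bins=np.arange(255,300,2)); print(h[0])
t=s[s[:,2]>np.percentile(s[:,2],97)-2]; print(len(t),t.min(0),t.max(0)); print(cv2.minAreaRect(t[:,:2].astype(np.float32)))
# +x pane bottom edge
print('pixel->well', pt(i,0,317.5,111,z=55), pt(i,0,297,132,z=55), pt(i,0,338,88,z=55))
# hole in depth
w=(d>0)&(C[...,2]<50)&(abs(C[...,0]-524)<30)&(abs(C[...,1]-201)<30)
v,u=np.where(w);print(u.min(),u.max(),v.min(),v.max(),C[w][:,2].min())
```

```text
[  96   97  117  115  121  127  118  153 2561 1447  831  444   66   52
   68   69   66   54   63   61   58   50]
271 [448.49464576 181.51971279 291.05087058] [461.36644728 218.46420111 299.97424381]
((454.5446472167969, 200.26004028320312), (37.0599479675293, 11.456459999084473), 86.55609893798828)
pixel->well [524.62312589 201.95152475  55.        ] [505.24678412 223.33781871  55.        ] [545.32996774 181.07947174  55.        ]
299 337 92 131 -4.172371617837655
```

View pics/w4.png

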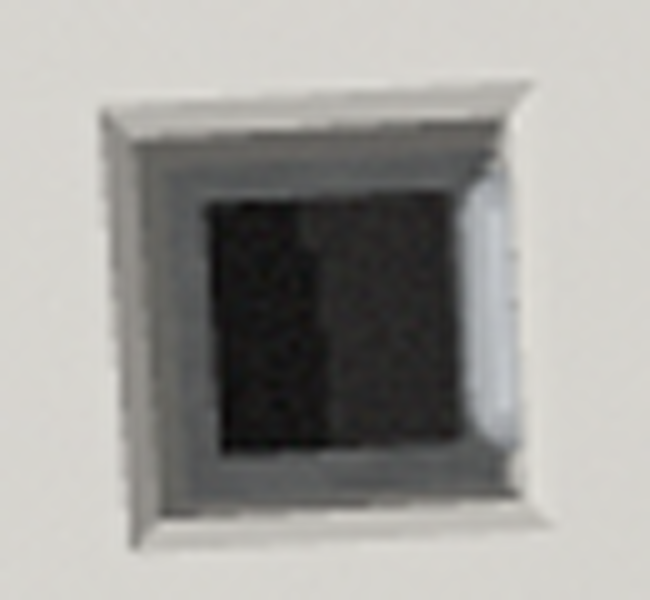

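Run:
```python
from h import *
p,d,i=load('wrist'); C=cloud(i,d); z=C[...,2]
m=(d>0)&(z>269)&(z<281)&(abs(C[...,0]-451)<30)&(abs(C[...,1]-200)<25)
m[:238]=0; m[308:]=0; m[:,:282]=0; m[:,364:]=0
s=C[m]; print(len(s),s.min(0),s.max(0),np.median(s[:,2]))
print('top front edge', pt(i,0,283.5,242,z=273.6),pt(i,0,361.5,242,z=273.6))
b=m&(z>275.5); b&=(abs(C[...,1]-200)<8); t=C[b]; print(t.min(0),t.max(0),cv2.minAreaRect(t[:,:2].astype(np.float32)))
```

```text
5402 [436.16954417 182.1010376  269.00465621] [468.22701556 217.73007394 280.61300964] 273.0016954837008
top front edge [468.43578369 215.84110028 273.6       ] [467.01943229 183.08839724 273.6       ]
[439.25461125 196.01156601 275.50489127] [467.55311965 204.42870094 278.73803328] ((453.4130554199219, 200.3338623046875), (7.7115559577941895, 28.316354751586914), 87.84715270996094)
```

Emit:
step_arm(series=[7, 0.5, 0, 0.014, 1, 15, 1, 0, 0.02, 1, 20, 1, 0, 0.02, 1, 20, 0, 0, 0, 1, 9, 0, 0, 0, 1, 2.7, 0, 0, 0, 1, 0, 0, -8, 0, 1, 0, 0, -18, 0, 1, 0, 0, -22, 0, 1, 0, 0, -22, 0, 1, 0, 0, -20, 0, 1, 0, 0, -14, 0, 1, 0, 0, -6, 0, 1, 0, 0, -2, 0, 1, 0, 0, 0, 0, 1, 0, 0, 0, 0, 1, 0, 0, 0, 0, 1])

```text
clock: 8.7
eef_pos: [524.4, 202.8, 148.7]
eef_rot: [-3.141, -0.0, 0.013]
wrist_force: [0.1, 0.3, -1.5]
finger_gap: 34.0
finger_force: 28.0
```

Run:
```python
from h import *
s=manip.read_state();print(s['clock'],s['eef_pos'],s['eef_rot'],s['wrist_force'])
a,_,_=grab('scene'); b,_,_=grab('side')
cv2.imwrite('pics/s2.png',np.hstack([cv2.resize(a[170:270,320:420],(400,400),interpolation=cv2.INTER_CUBIC),cv2.resize(b[130:220,270:360],(400,400),interpolation=cv2.INTER_CUBIC)]))
```

```text
8.7 [524.40320022 202.83140311 148.73686836] [-3.14143366e+00 -4.91685868e-04  1.28169187e-02] [ 0.06417253  0.28874647 -1.51157458]
```

View pics/s2.png

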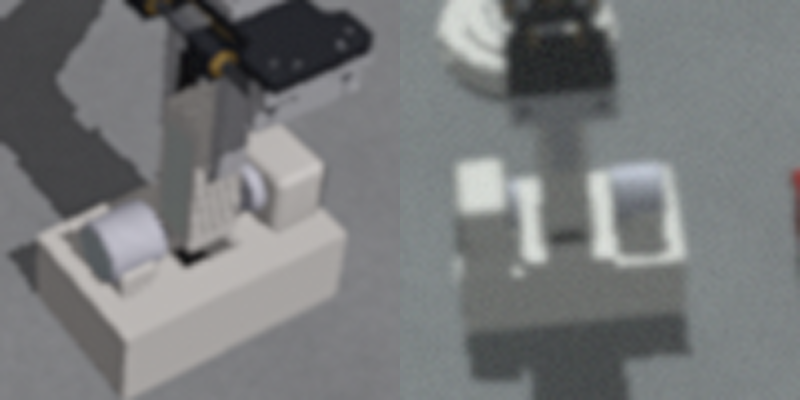

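The cell is upright over the well between the LED head (scene crop, right) and the lens, ribs on ±y. Now I'll feel my way down.

Emit:
step_arm(series=[0, 0, -2, 0, 1, 0, 0, -2, 0, 1, 0, 0, -2, 0, 1, 0, 0, -2, 0, 1, 0, 0, -1, 0, 1, 0, 0, 0, 0, 1])

```text
clock: 9.55
eef_pos: [524.3, 202.8, 139.4]
eef_rot: [3.142, 0.0, 0.013]
wrist_force: [-0.3, 0.6, -1.1]
finger_gap: 34.0
finger_force: 28.0
```

Emit:
step_arm(series=[0, 0, -1, 0, 1, 0, 0, -1, 0, 1, 0, 0, -1, 0, 1, 0, 0, -1, 0, 1, 0, 0, 0, 0, 1])

```text
clock: 10.18
eef_pos: [524.3, 202.8, 135.3]
eef_rot: [3.142, 0.0, 0.013]
wrist_force: [-0.2, 0.0, -1.6]
finger_gap: 33.8
finger_force: 28.0
```

Emit:
step_arm(series=[0, 0, -1, 0, 1, 0, 0, -1, 0, 1, 0, 0, -1, 0, 1, 0, 0, -1, 0, 1, 0, 0, 0, 0, 1])

```text
clock: 10.8
eef_pos: [524.4, 202.9, 131.7]
eef_rot: [-3.141, -0.001, 0.013]
wrist_force: [-0.8, 0.6, 2.6]
finger_gap: 33.9
finger_force: 28.0
```

Emit:
step_arm(series=[0, 0, -1, 0, 1, 0, 0, -1, 0, 1, 0, 0, -1, 0, 1, 0, 0, 0, 0, 1])

```text
clock: 11.3
eef_pos: [524.3, 202.9, 128.2]
eef_rot: [-3.141, 0.0, 0.013]
wrist_force: [0.9, 1.9, -0.3]
finger_gap: 33.8
finger_force: 28.0
```

Emit:
step_arm(series=[0, 0, -1, 0, 1, 0, 0, -1, 0, 1, 0, 0, -1, 0, 1, 0, 0, 0, 0, 1])

```text
clock: 11.8
eef_pos: [524.2, 202.8, 125.2]
eef_rot: [3.142, 0.0, 0.013]
wrist_force: [0.8, 1.4, -2.3]
finger_gap: 33.6
finger_force: 28.0
```

Emit:
step_arm(series=[0, 0, -1, 0, 1, 0, 0, -1, 0, 1, 0, 0, 0, 0, 1])

```text
clock: 12.18
eef_pos: [524.2, 202.8, 123.3]
eef_rot: [-3.142, 0.0, 0.013]
wrist_force: [0.8, 3.4, -1.0]
finger_gap: 33.7
finger_force: 28.0
```

Emit:
step_arm(series=[0, 0, -0.7, 0, 1, 0, 0, -0.7, 0, 1, 0, 0, -0.6, 0, 1])

```text
clock: 12.55
eef_pos: [524.3, 202.8, 121.4]
eef_rot: [-3.142, -0.0, 0.013]
wrist_force: [0.3, 3.6, -0.4]
finger_gap: 33.8
finger_force: 28.0
```

Emit:
step_arm(series=[0, 0, -0.7, 0, 1, 0, 0, -0.7, 0, 1, 0, 0, -0.6, 0, 1])

```text
clock: 12.92
eef_pos: [524.3, 202.8, 119.4]
eef_rot: [-3.142, -0.0, 0.013]
wrist_force: [0.8, 3.2, 1.4]
finger_gap: 33.6
finger_force: 28.0
```

Emit:
step_arm(series=[0, 0, -0.7, 0, 1, 0, 0, -0.7, 0, 1, 0, 0, -0.6, 0, 1])

```text
clock: 13.3
eef_pos: [524.3, 202.8, 117.4]
eef_rot: [3.142, 0.0, 0.013]
wrist_force: [-0.2, 2.5, 0.1]
finger_gap: 33.7
finger_force: 28.0
```

Emit:
step_arm(series=[0, 0, -0.7, 0, 1, 0, 0, -0.7, 0, 1, 0, 0, -0.6, 0, 1])

```text
clock: 13.68
eef_pos: [524.3, 202.8, 115.6]
eef_rot: [-3.142, -0.0, 0.013]
wrist_force: [-0.8, 2.7, 3.8]
finger_gap: 33.9
finger_force: 28.0
```

Emit:
step_arm(series=[0, 0, -0.7, 0, 1, 0, 0, -0.7, 0, 1, 0, 0, -0.6, 0, 1])

```text
clock: 14.05
eef_pos: [524.4, 202.8, 113.9]
eef_rot: [-3.142, -0.0, 0.013]
wrist_force: [-2.4, 1.0, 8.2]
finger_gap: 33.7
finger_force: 28.0
```

Emit:
step_arm(series=[0, 0, -0.5, 0, 1, 0, 0, -0.3, 0, 1, 0, 0, 0, 0, 1, 0, 0, 0, 0, 1])

```text
clock: 14.55
eef_pos: [524.4, 202.8, 113.2]
eef_rot: [-3.142, -0.0, 0.013]
wrist_force: [-2.8, 0.9, 9.1]
finger_gap: 33.6
finger_force: 28.0
```

Emit:
step_arm(series=[0, 0, 0, 0, 1, 0, 0, 0, 0, 1, 0, 0, 0.7, 0, 1, 0, 0, 0.5, 0, 1, 0, 0, 0, 0, 1])

```text
clock: 15.18
eef_pos: [524.4, 202.8, 114.0]
eef_rot: [-3.142, -0.0, 0.013]
wrist_force: [-1.1, 2.6, 7.0]
finger_gap: 34.0
finger_force: 28.0
```

Emit:
step_arm(series=[0, 0, 0, 0, 0.6, 0, 0, 0, 0, 0.45, 0, 0, 0, 0, 0.3, 0, 0, 0, 0, 0.3, 0, 0, 0, 0, 0.3, 0, 0, 0, 0, 0.3])

```text
clock: 15.92
eef_pos: [524.3, 202.8, 113.9]
eef_rot: [3.142, -0.0, 0.013]
wrist_force: [0.2, -0.1, 0.2]
finger_gap: 65.6
finger_force: 0.0
```

Released. I'll rise straight up, back off and take a look.

Emit:
step_arm(series=[0, 0, 5, 0, 0.3, 0, 0, 15, 0, 0.3, 0, 0, 25, 0, 0.3, 0, 0, 25, 0, 0.3, 0, 0, 25, 0, 0.3, 0, 0, 25, 0, 0.3, 0, 0, 20, 0, 0.3, 0, 0, 7, 0, 0.3, -15, 0, 0, 0, 0.3, -25, 0, 0, 0, 0.3, -25, 0, 0, 0, 0.3, -9, 0, 0, 0, 0.3, 0, 0, 0, 0, 0.3, 0, 0, 0, 0, 0.3])

```text
clock: 17.68
eef_pos: [450.9, 202.8, 260.7]
eef_rot: [3.142, 0.0, 0.013]
wrist_force: [0.6, -0.0, 0.6]
finger_gap: 66.0
finger_force: 0.0
```

Run:
```python
from h import *
p,d,i=grab('wrist'); a,_,_=grab('scene')
C=cloud(i,d); z=C[...,2]
m=(d>0)&(z>115)&(z<150)&(abs(C[...,0]-524)<25)&(abs(C[...,1]-202)<25)
s=C[m];print(len(s))
for lo,hi in((115,129.5),(129.5,150)):
    t=s[(s[:,2]>lo)&(s[:,2]<hi)]
    if len(t)>20: print(len(t),np.median(t[:,2]),cv2.minAreaRect(t[:,:2].astype(np.float32)))
cv2.imwrite('pics/f.png',np.hstack([cv2.resize(p[0:200,220:420],(400,400)),cv2.resize(a[170:270,320:420],(400,400),interpolation=cv2.INTER_CUBIC)]))
```

```text
1982
1486 128.1047730075487 ((524.0513916015625, 203.25694274902344), (33.55863952636719, 36.54238510131836), 0.8742584586143494)
496 132.00732125540333 ((523.9812622070312, 203.68173217773438), (32.994232177734375, 33.36445236206055), 86.32860565185547)
```

View pics/f.png

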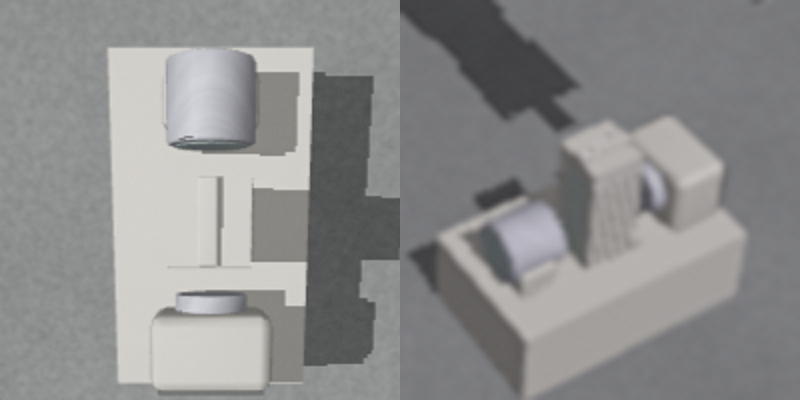

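The cell stands upright in the well, its bar along the light path. The cap is at z 128, so the underside is at about 28, matching the height where I felt the seat. Nothing is touching it.

```bash
python3 -c "
from cell import manip
print(manip.sign_off())"
```

```text
the job is handed in; nothing more can be done
None
```

The picture cell stands upright in the lamp's well with its clear faces along the light path; it was pressed onto the cushioned seat at an estimated 8–9 N, then released, and the job is handed in at about 18 s (the verdict was not shown).

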